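# Put the round cutter set back in its tin

### The job

Pack the three plain round cutters into their tin: stand them centred on the base, nested one inside the other, the smallest first and each larger one over it, then put the knobbed cover over them so that it sits fully down inside the base's rim. The flower, square and oval cutters belong to other sets; leave them, the shaker and the tub where they stand.

Things in the scene. Friction and masses are not known exactly. Their poses are not given: they have to be found in the camera images.
- cutter_small: Smallest of the three plain round cutters: a bare steel ring, 28 mm outside diameter, 25 mm inside, 40 mm high, open at top and bottom, standing upright. Wall 1.6 mm, stiff; grasp it across its outside from above. Origin at the centre of its lower edge, z up.
- cutter_medium: Middle of the three plain round cutters: a bare steel ring, 47 mm outside diameter, 44 mm inside, 40 mm high, open at top and bottom, standing upright. Wall 1.6 mm, stiff; grasp it across its outside from above. Origin at the centre of its lower edge, z up. Nested round the smallest, it leaves a gap of 8 mm all round: too narrow for fingers.
- cutter_large: Largest of the three plain round cutters: a bare steel ring, 66 mm outside diameter, 63 mm inside, 40 mm high, open at top and bottom, standing upright. Wall 1.6 mm, stiff; grasp it across its outside from above. Origin at the centre of its lower edge, z up. Nested round the middle one, it leaves a gap of 8 mm all round.
- tin_base: Base of the cutter tin: a shallow round bright-metal dish, 109 mm across the rim, floor 3 mm thick and 99 mm across, flared rim 8 mm high; loose, about 0.3 kg. Origin at the centre of its underside, so its floor is 3 mm above its origin. Like the cutters and the cover it stands on a dark baking mat, 2 mm thick.
- tin_cover: Cover of the tin: upside-down round bright-metal can, black knob on top, standing on its open edge. 86 mm outside diameter, 82 mm inside, 48 mm high, 45 mm inside; knob 22 mm across from 58 to 70 mm above the lower edge, narrower neck below. Origin at the centre of the lower edge, z up. Fits over the nested cutters and inside the base rim with 6 mm of play all round.
- cutter_flower: Steel flower cutter with six lobes, 62 mm across, 40 mm high, open. Belongs to another set: leave it where it stands. Origin at the centre of its underside.
- cutter_square: Steel square cutter with rounded corners, 44 mm wide, 40 mm high, open. Belongs to another set: leave it where it stands. Origin at the centre of its underside.
- cutter_oval: Steel oval cutter, 64 by 38 mm, 40 mm high, open. Belongs to another set: leave it where it stands. Origin at the centre of its underside.
- shaker: Steel sugar shaker with a perforated lid, 64 mm diameter, 73 mm high. Bystander. Origin at the centre of its underside.
- tub: Small white tub with a blue snap lid, 74 mm diameter, 58 mm high. Bystander. Origin at the centre of its underside.
Not all that is in view belongs to the job. What is shaped like the cutter_medium but orange is not meant.

How it is judged:
By the outcome, as a careful person would: the job done as asked, in the order asked, and still so for the second after the job is handed in, with the robot touching nothing.
It also fails if it takes over 88 s, if anything falls off the work surface, if the arm or the gripper's body presses on something with over 40 N, if the wrist force passes 120 N, or if a joint passes its speed limit or range.

### The arm

A 6-joint arm with a two-finger parallel gripper is mounted at the origin on a cart in front of the work surface, level with it; the furniture and walls round the work are solid. World frame = base frame: x ahead of the robot, y to its left, z up, the work surface at z = 0. Lengths are in m, angles in rad, forces in N, time in s.
With the tool pointing down it reaches from about 0.35 to 0.975 m from the base axis. Payload 4.9 kg.
Tool frame: the origin (TCP) lies on the centre line of the jaws, within the pads' length; the fingertips stand manip.tip_reach ahead of it and the grasp point (between the pads) is the TCP (manip.tip_reach is the distance from the TCP to the fingertips, in m); z points along the fingers, y is the line along which they close (so a half turn about z gives the same grasp; the last joint's range is limited). The gripper opens to 85 mm and grips with 20 to 120 N. Pads are 22 mm wide; open, the fingers measure 114 mm over their backs; the gripper's body (76 mm by 85 mm) begins 54 mm behind the grasp point. The pads swing forward as they close: fully open they stand 13 mm farther back than shut.
Start: joints at [-1.255, 0.053, 1.613, -0, 1.476, -0.119], TCP at [0.263, -0.567, 0.25] pointing down, gripper open.
Joint ranges: [-3.01, 3.01], [-1.01, 2.22], [0.06, 2.58], [-1.02, 4.17], [0.09, 2.62], [-3.14, 3.14]. Speed limits (rad/s): [2.57, 2.57, 3.14, 3.14, 3.14, 3.14].

### API

Orientations are given as a unit quaternion [w, x, y, z].
In Python, from plant import manip gives the robot as it stands. The module is installed in compiled form; this text tells all that it offers.
- The arm moves only by the tool move_arm, never from a script. Its argument "rows" is a list of rows, each a list of 7 numbers: the shift along the tool's x, y, z in cm, then the turn, a rotation vector about the tool's x, y, z in degrees, then the opening, from -1 (shut) to 1 (fully open). In form: [[tx, ty, tz, ax, ay, az, jaw], ...]. A call has 1 to 20 rows; each row shifts and turns the commanded pose from where the row before left it, along the tool's axes as they then stand; what a row does not reach is not made up. A row lasts 1/12 s, in which the tool goes at most 41.7 mm and 7.16 degrees, less where a joint would pass 70% of its speed; a pose out of reach is approached as far as the arm can. A call is refused whole if a number of a shift passes 4.17 or a number of a turn 7.16, either way. A call with a gripper value outside its range is refused whole. The fingers move at their own pace and stop on an object; the grip force is fixed at half the most. Time passes only in rows, so rows that do not move let the fingers close. It gives the time, the measured TCP pose, the force, the opening and the grip force at its end, in the units of the state.
- manip.state(): the state, without advancing time (a new reading comes with each control period).
- manip.grab_frame(name): name is "side" or "top" or "wrist"; returns a dict with "img" (400x640x3 uint8, blue, green, red), "mtx" (3x3 intrinsics, pixels), "R" (3x3) and "t" (3): a world point X has camera coordinates R X + t. Camera axes: x right, y down, z forward; pixel columns grow to the right and rows downward; lengths in m; the calibration is good to about 2 mm. A picture is of the moment at which its call begins. There is no depth.
- manip.job_done(): hands the job in; it is judged then, once.
The state is a dict: "time": time; "joint_pos": joint angles; "joint_vel": joint speeds; "joint_efforts": joint torques, N m; "tool_pos": TCP position; "tool_rot": TCP orientation; "contact_force": force on the tool from outside, world axes, zero at the start; "ft_torque": the same for the moment, N m; "gripper_width": opening from 0.0 (shut) to 1.0 (fully open); "grasp_force": force on a finger pad.
Only numpy, scipy, OpenCV 4.12 (cv2) and the standard library are available. Lean on these libraries where they do the work, as an engineer would, in place of code of your own. Each camera call takes 0.05 s, during which the arm holds its last target. There are 200 camera calls.

## Working session

There is one attempt and no reset: what is moved stays moved. The work goes in short steps, Python scripts to look and compute and a tool call to move; the robot and the scene stay as the last step left them, time stands still between calls to the robot, and variables do not carry over. Pictures are saved under pics/ and viewed, at most 17 in all, crops included, and the job is handed in when it is done.

Besides the shell and the picture viewer there is one more tool, called after ">>>" as a command line: name --pt "numbers of a row" for each row, then --argument value for the rest. move_arm: Moves the arm, as the interface text tells. Its arguments: {"type":"object","properties":{"rows":{"type":"array","items":{"type":"array","items":{"type":"number"}}}},"required":["rows"]}

```bash
mkdir -p pics; python3 - <<'E'
from plant import manip
import cv2,numpy as np
print(manip.state(), manip.tip_reach)
for n in ("side","top","wrist"):
    f=manip.grab_frame(n); cv2.imwrite(f"pics/{n}0.png",f["img"]); np.savez(f"{n}0.npz",**f)
    print(n,f["mtx"].round(1).tolist(),(-f["R"].T@f["t"]).round(3),f["R"].round(3).tolist())
E
```

```text
{'time': 0.0, 'joint_pos': array([-1.25503365e+00,  5.33788500e-02,  1.61432562e+00, -8.07243434e-06,
        1.47598822e+00, -1.19013596e-01]), 'joint_vel': array([ 0.00028252,  0.00150828,  0.00102917,  0.00123183, -0.00104778,
       -0.00077335]), 'joint_efforts': array([ 2.42085189e-04, -3.93680799e+01, -3.70175171e+01, -1.46939415e-04,
        7.18542491e-03,  1.49207196e-06]), 'tool_pos': array([ 0.26305961, -0.56628813,  0.24903045]), 'tool_rot': array([-1.04454377e-03,  9.76463484e-01,  2.15680231e-01, -1.07126487e-04]), 'contact_force': array([ 0.38417129, -0.47724681,  0.77373356]), 'ft_torque': array([0.00305593, 0.01591823, 0.01954044]), 'grasp_force': 0.0, 'gripper_width': 0.9992550426772286} 0.019
side [[460.8, 0.0, 318.9], [0.0, 460.8, 197.3], [0.0, 0.0, 1.0]] [0.073 1.099 0.633] [[-0.875, -0.484, -0.024], [-0.237, 0.471, -0.85], [0.422, -0.738, -0.526]]
top [[486.9, 0.0, 316.1], [0.0, 486.9, 205.9], [0.0, 0.0, 1.0]] [0.51  0.238 1.193] [[0.029, -1.0, -0.009], [-0.998, -0.028, -0.048], [0.047, 0.011, -0.999]]
wrist [[297.7, 0.0, 322.1], [0.0, 297.7, 198.6], [0.0, 0.0, 1.0]] [ 0.334 -0.534  0.373] [[0.421, -0.907, -0.002], [-0.865, -0.402, 0.3], [-0.273, -0.125, -0.954]]
```

View pics/top0.png

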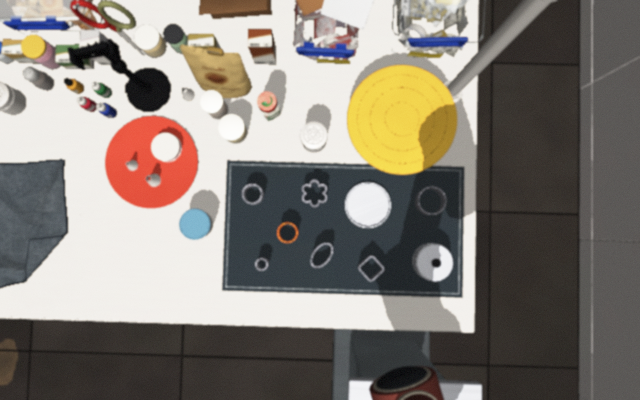

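View pics/side0.png

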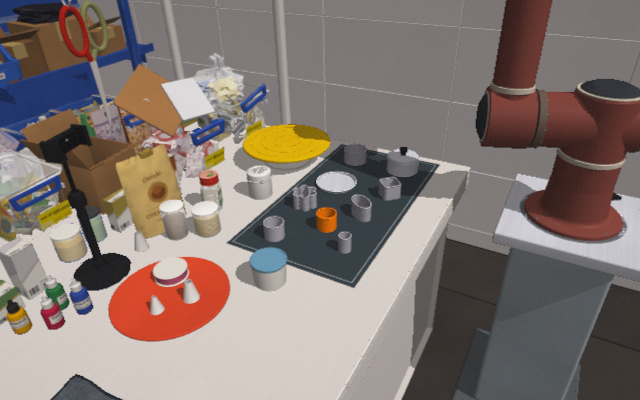

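The top view shows: small (261,264), medium (252,193), large (431,200), base (368,205), cover (433,262), orange decoy (287,232), flower (314,193), oval (321,255) and square (371,268). The side view agrees. I'll fit each one next.

```bash
cat > h.py <<'E'
import numpy as np, cv2
from scipy.optimize import least_squares
def ray(f,uv,z):
    uv=np.atleast_2d(uv).astype(float); K,R,t=f["mtx"],f["R"],f["t"]
    d=np.c_[uv,np.ones(len(uv))]@np.linalg.inv(K).T@R; c=-R.T@t
    return (c+d*((z-c[2])/d[:,2:]))[:,:2]
def proj(f,X):
    p=f["mtx"]@(f["R"]@np.array(X)+f["t"]); return p[:2]/p[2]
def circ(P,r=None):
    c0=P.mean(0); r0=np.hypot(*(P-c0).T).mean()
    s=least_squares(lambda q:np.hypot(*(P-q[:2]).T)-q[2],[*c0,r0],loss="soft_l1",f_scale=.001)
    return s.x,np.sqrt(np.mean(s.fun**2))
def outer(f,xy,z,rmax,thr,rmin=0.005):
    """outermost bright pixel along rays from xy on the plane z -> circle"""
    g=cv2.cvtColor(f["img"],cv2.COLOR_BGR2GRAY)
    P=[]
    for a in np.linspace(0,2*np.pi,90,endpoint=False):
        rr=np.arange(rmin,rmax,.0005)
        uv=np.array([proj(f,[xy[0]+r*np.cos(a),xy[1]+r*np.sin(a),z]) for r in rr],np.float32)
        v=cv2.remap(g,uv[:,:1],uv[:,1:],cv2.INTER_LINEAR).ravel()
        k=np.where(v>thr)[0]
        if len(k): P.append([xy[0]+rr[k[-1]]*np.cos(a),xy[1]+rr[k[-1]]*np.sin(a)])
    return circ(np.array(P))
E
python3 - <<'E'
from h import *
f=dict(np.load("top0.npz"))
for n,uv,z,rm in [("small",(261,264),.042,.024),("medium",(252,193),.042,.036),("large",(431,200),.042,.044),("base",(368,205),.010,.064),("cover",(433,262),.05,.052),("flower",(314,193),.042,.04),("orange",(287,232),.042,.036),("oval",(321,255),.042,.04),("square",(371,268),.042,.04)]:
    p=ray(f,uv,z)[0]
    for th in (60,85):
        try: print(n,th,p.round(4),*[np.round(x,4) for x in outer(f,outer(f,p,z,rm,th)[0][:2],z,rm,th)])
        except Exception as e: print(n,e)
i=f["img"][150:310,215:475]; cv2.imwrite("pics/crop0.png",cv2.resize(i,None,fx=3,fy=3,interpolation=cv2.INTER_CUBIC))
E
```

```text
small 60 [0.4239 0.3759] [0.4198 0.377  0.0224] 0.0011
small 85 [0.4239 0.3759] [0.4234 0.3758 0.0166] 0.0006
medium 60 [0.5909 0.403 ] [0.5831 0.4048 0.0328] 0.0018
medium 85 [0.5909 0.403 ] [0.589  0.4035 0.0261] 0.0007
large 60 [ 0.5862 -0.0208] [ 0.5856 -0.022   0.0347] 0.0015
large 85 [ 0.5862 -0.0208] [ 0.589  -0.0228  0.0315] 0.0006
base 60 [0.5718 0.1244] [0.5691 0.125  0.0625] 0.001
base 85 [0.5718 0.1244] [0.5721 0.1258 0.0582] 0.0004
cover 60 [ 0.441  -0.0262] [ 0.4409 -0.0283  0.0483] 0.0022
cover 85 [ 0.441  -0.0262] [ 0.4407 -0.0292  0.0449] 0.0007
flower 60 [0.595  0.2559] [0.5906 0.2567 0.0378] 0.0022
flower 85 [0.595  0.2559] [0.5948 0.2559 0.0321] 0.0022
orange 60 [0.5009 0.317 ] [0.4938 0.3192 0.0334] 0.0016
orange 85 [0.5009 0.317 ] [0.4997 0.3173 0.0258] 0.0004
oval 60 [0.4492 0.2352] [0.4467 0.2362 0.0387] 0.0036
oval 85 [0.4492 0.2352] [0.4492 0.2342 0.0272] 0.0045
square 60 [0.4222 0.117 ] [0.4177 0.126  0.0359] 0.0038
square 85 [0.4222 0.117 ] [0.4215 0.1177 0.0274] 0.0022
```

View pics/crop0.png

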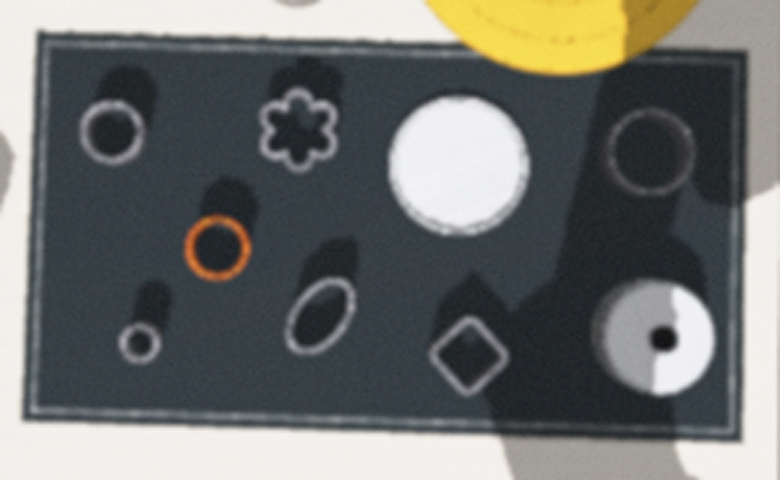

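The crop shows the base bright at (458,165) in crop pixels, the cover at (655,338) with its knob at (663,338), the three rings clearly separated, and the orange decoy at (217,248). I'll move above the base and refine with the wrist camera.

>>> move_arm --pt "2.86 -2.49 0 0 0 0 1" --pt "2.86 -2.49 0 0 0 0 1" --pt "2.86 -2.49 0 0 0 0 1" --pt "2.86 -2.49 0 0 0 0 1" --pt "2.86 -2.49 0 0 0 0 1" --pt "2.86 -2.49 0 0 0 0 1" --pt "2.86 -2.49 0 0 0 0 1" --pt "2.86 -2.49 0 0 0 0 1" --pt "2.86 -2.49 0 0 0 0 1" --pt "2.86 -2.49 0 0 0 0 1" --pt "2.86 -2.49 0 0 0 0 1" --pt "2.86 -2.49 0 0 0 0 1" --pt "2.86 -2.49 0 0 0 0 1" --pt "2.86 -2.49 0 0 0 0 1" --pt "2.86 -2.49 0 0 0 0 1" --pt "2.86 -2.49 0 0 0 0 1" --pt "2.86 -2.49 0 0 0 0 1" --pt "2.86 -2.49 0 0 0 0 1" --pt "2.86 -2.49 0 0 0 0 1" --pt "2.86 -2.49 0 0 0 0 1"

```text
time: 1.82
tool_pos: [0.5725, 0.1278, 0.2499]
tool_rot: [0.0, 0.976, 0.216, -0.0]
contact_force: [1.0, -1.2, -0.3]
gripper_width: 0.999
grasp_force: 0.0
```

```bash
cat >> h.py <<'E'
from scipy.spatial.transform import Rotation as Ro
def go(s,X):
    q=s["tool_rot"]; T=Ro.from_quat([q[1],q[2],q[3],q[0]]).as_matrix()
    return (T.T@(np.array(X)-s["tool_pos"])*100).round(2)
E
python3 - <<'E'
from h import *
from plant import manip
s=manip.state(); print(s["time"],s["tool_pos"],s["tool_rot"],s["joint_pos"].round(2))
f=manip.grab_frame("wrist"); cv2.imwrite("pics/w1.png",f["img"]); np.savez("w1.npz",**f)
for th in (70,100,130): print(outer(f,(.572,.126),.010,.064,th,.03))
print("to small",go(s,[.423,.376,.15]))
E
```

```text
1.8167 [0.57248239 0.12778596 0.24993218] [ 2.66883737e-06  9.76418862e-01  2.15884584e-01 -2.29677932e-04] [ 0.09 -0.04  1.7  -0.    1.48  1.23]
(array([0.57442541, 0.1297281 , 0.05962099]), np.float64(0.0019730502888047146))
(array([0.5739501 , 0.12622436, 0.05562909]), np.float64(0.0003207569203847264))
(array([0.57420399, 0.12661728, 0.05471315]), np.float64(0.001116317162345752))
to small [ -3.09 -28.81  10.  ]
```

View pics/w1.png

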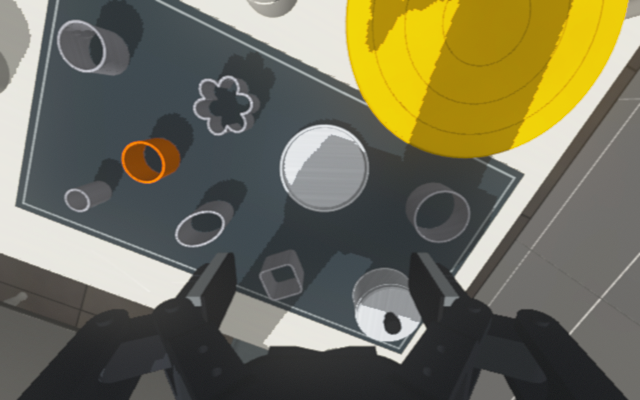

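The wrist view shows the base at (324,168), large (438,212), medium (82,46), small (73,198) and the cover (387,305) between the fingers. Small is next.

>>> move_arm --pt "-0.39 -3.6 1.25 0 0 0 0.3" --pt "-0.39 -3.6 1.25 0 0 0 0.3" --pt "-0.39 -3.6 1.25 0 0 0 0.3" --pt "-0.39 -3.6 1.25 0 0 0 0.3" --pt "-0.39 -3.6 1.25 0 0 0 0.3" --pt "-0.39 -3.6 1.25 0 0 0 0.3" --pt "-0.39 -3.6 1.25 0 0 0 0.3" --pt "-0.39 -3.6 1.25 0 0 0 0.3" --pt "0 0 0 0 0 0 0.3" --pt "0 0 0 0 0 0 0.3"

```text
time: 2.7
tool_pos: [0.4208, 0.3745, 0.1488]
tool_rot: [0.001, 0.976, 0.217, -0.001]
contact_force: [0.4, 0.3, 0.2]
gripper_width: 0.649
grasp_force: 0.0
```

```bash
cat > look.py <<'E'
import sys
from h import *
from plant import manip
n,x,y,z,rm,rmin=sys.argv[1],*map(float,sys.argv[2:7])
s=manip.state(); print(s["time"],s["tool_pos"].round(4),s["joint_pos"].round(2),s["gripper_width"])
f=manip.grab_frame("wrist"); cv2.imwrite(f"pics/{n}.png",f["img"]); np.savez(n+".npz",**f)
for th in (70,90,110):
    c=outer(f,(x,y),z,rm,th,rmin); print(th,c[0].round(4),round(c[1],4),"xy shift",go(s,[*c[0][:2],s["tool_pos"][2]]))
E
python3 look.py w2 .423 .376 .042 .024 .005
```

```text
2.7 [0.4208 0.3745 0.1488] [ 0.6  -0.01  1.85 -0.    1.3   1.73] 0.6491457066417871
70 [0.4228 0.376  0.0234] 0.0009 xy shift [ 0.24 -0.05 -0.  ]
90 [0.4249 0.376  0.015 ] 0.0002 xy shift [ 0.43  0.04 -0.  ]
110 [0.425  0.376  0.0145] 0.0002 xy shift [ 0.43  0.05 -0.  ]
```

View pics/w2.png

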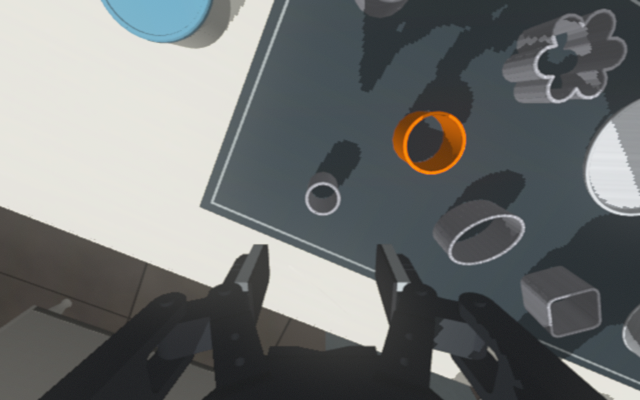

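The small ring shows at (323,198) and is well fitted with radius 14.5 mm. Descend and grasp.

>>> move_arm --pt "0.4 0.05 2.5 0 0 0 0.3" --pt "0 0 2.5 0 0 0 0.3" --pt "0 0 2.5 0 0 0 0.3" --pt "0 0 2.0 0 0 0 0.3" --pt "0 0 1.2 0 0 0 0.3" --pt "0 0 0.6 0 0 0 0.3" --pt "0 0 0 0 0 0 -1" --pt "0 0 0 0 0 0 -1" --pt "0 0 0 0 0 0 -1" --pt "0 0 0 0 0 0 -1" --pt "0 0 0 0 0 0 -1" --pt "0 0 0 0 0 0 -1"

```text
time: 3.75
tool_pos: [0.4276, 0.3758, 0.039]
tool_rot: [-0.0, 0.976, 0.216, 0.002]
contact_force: [0.2, -0.6, 4.0]
gripper_width: 0.301
grasp_force: 59.4
```

>>> move_arm --pt "0 0 0 0 0 0 -1" --pt "0 0 -1 0 0 0 -1" --pt "0 0 -2.5 0 0 0 -1" --pt "0 0 -2.5 0 0 0 -1" --pt "0 0 -2.5 0 0 0 -1" --pt "0 0 0 0 0 0 -1"

```text
time: 4.25
tool_pos: [0.4291, 0.3771, 0.1287]
tool_rot: [-0.002, 0.976, 0.216, 0.005]
contact_force: [1.6, 0.4, 0.8]
gripper_width: 0.297
grasp_force: 58.9
```

```bash
python3 - <<'E'
from h import *
from plant import manip
s=manip.state(); print(s["tool_pos"],s["gripper_width"],s["grasp_force"],go(s,[.573,.126,.12]))
f=manip.grab_frame("side"); p=proj(f,s["tool_pos"]); print(p); u,v=p.astype(int)
cv2.imwrite("pics/s2.png",cv2.resize(f["img"][v-60:v+60,u-80:u+80],None,fx=4,fy=4))
E
```

```text
[0.42911124 0.37708878 0.12874866] 0.2967942407094419 58.948751986026764 [ 2.46 28.84  0.85]
[342.94163572 199.52693123]
```

View pics/s2.png

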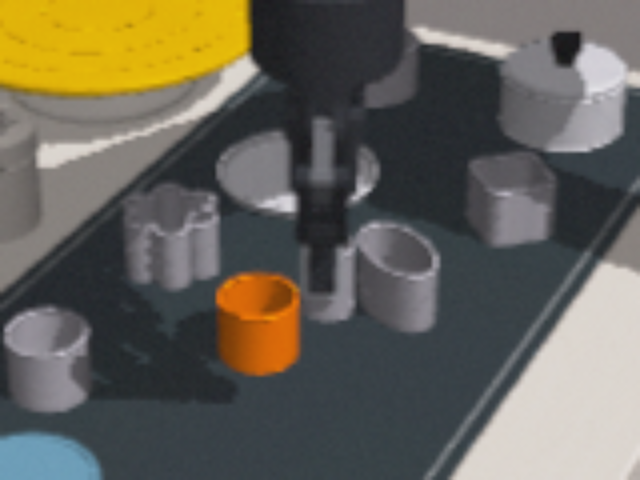

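Small is held: the side crop shows it at (325,280), between the fingers. Carry it over the base.

>>> move_arm --pt "0.31 3.6 0 0 0 0 -1" --pt "0.31 3.6 0 0 0 0 -1" --pt "0.31 3.6 0 0 0 0 -1" --pt "0.31 3.6 0 0 0 0 -1" --pt "0.31 3.6 0 0 0 0 -1" --pt "0.31 3.6 0 0 0 0 -1" --pt "0.31 3.6 0 0 0 0 -1" --pt "0.31 3.6 0 0 0 0 -1" --pt "0 0 0 0 0 0 -1" --pt "0 0 0 0 0 0 -1" --pt "0 0 0 0 0 0 -1" --pt "0 0 0 0 0 0 -1"

```text
time: 5.3
tool_pos: [0.5692, 0.1252, 0.1214]
tool_rot: [-0.0, 0.976, 0.216, -0.001]
contact_force: [-0.6, -0.4, -0.1]
gripper_width: 0.303
grasp_force: 59.1
```

```bash
python3 look.py w3 .574 .126 .010 .064 .03; python3 - <<'E'
from h import *
from plant import manip
s=manip.state(); print(s["tool_pos"],s["joint_vel"].round(3), go(s,[.573,.126,.042]))
E
```

```text
5.3 [0.5692 0.1252 0.1214] [0.09 0.07 1.82 0.   1.25 1.22] 0.30275546132346687
70 [0.5711 0.1293 0.0601] 0.0027 xy shift [ 0.35 -0.29 -0.  ]
90 [0.5733 0.1259 0.0557] 0.0048 xy shift [ 0.4   0.12 -0.  ]
110 [0.5734 0.1259 0.0553] 0.0047 xy shift [ 0.42  0.12 -0.  ]
[0.56924157 0.1254205  0.1215803 ] [ 0.003 -0.004 -0.005  0.    -0.001 -0.001] [0.38 0.11 7.96]
```

View pics/w3.png

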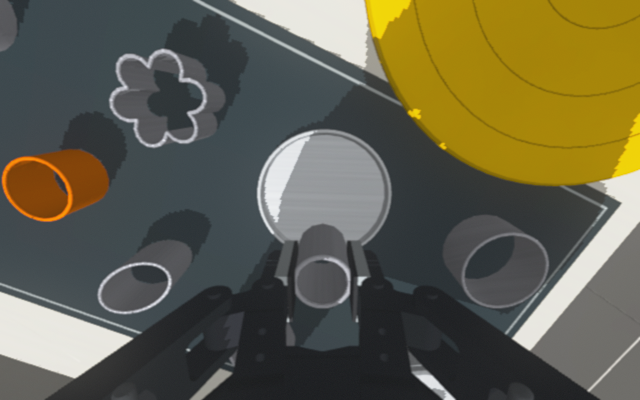

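The held ring's rim is at (322,281) and the base at (325,190). I'll check the ring's offset from the TCP by ray.

```bash
python3 - <<'E'
from h import *
from plant import manip
f=dict(np.load("w3.npz")); s=manip.state()
z=s["tool_pos"][2]+.003
print(ray(f,[(322,281)],z), ray(f,[(322,258),(322,305),(296,281),(350,281)],z), s["tool_pos"], proj(f,s["tool_pos"]))
E
```

```text
[[0.56835239 0.12468917]] [[0.57926379 0.1297737 ]
 [0.55632381 0.11908405]
 [0.56321044 0.13569981]
 [0.57388848 0.11283451]] [0.56924157 0.1254205  0.1215803 ] [321.40473068 275.39225414]
```

>>> move_arm --pt "0.5 0.1 2 0 0 0 -1" --pt "0 0 2.5 0 0 0 -1" --pt "0 0 2 0 0 0 -1" --pt "0 0 0.8 0 0 0 -1" --pt "0 0 0.3 0 0 0 -1" --pt "0 0 0.1 0 0 0 -1" --pt "0 0 0 0 0 0 -1" --pt "0 0 0 0 0 0 -1" --pt "0 0 0 0 0 0 -1"

```text
time: 6.1
tool_pos: [0.5763, 0.1257, 0.0469]
tool_rot: [0.0, 0.976, 0.216, 0.001]
contact_force: [0.9, -0.1, 0.4]
gripper_width: 0.293
grasp_force: 59.1
```

>>> move_arm --pt "0 0 0.2 0 0 0 -1" --pt "0 0 0.1 0 0 0 -1" --pt "0 0 0.1 0 0 0 -1" --pt "0 0 0 0 0 0 -1" --pt "0 0 0 0 0 0 -1"

```text
time: 6.52
tool_pos: [0.5756, 0.1255, 0.042]
tool_rot: [0.0, 0.976, 0.216, 0.0]
contact_force: [-3.1, -0.9, 5.6]
gripper_width: 0.3
grasp_force: 59.7
```

It's touching the floor, so release and lift, then head toward medium (.59,.4035).

>>> move_arm --pt "0 0 0 0 0 0 0.2" --pt "0 0 0 0 0 0 0.2" --pt "0 0 0 0 0 0 0.2" --pt "0 0 0 0 0 0 0.2" --pt "0 0 -1 0 0 0 0.2" --pt "0 0 -3 0 0 0 0.2" --pt "0 0 -3.5 0 0 0 0.2" --pt "0 0 -3.5 0 0 0 0.6" --pt "0 0 -1 0 0 0 0.6" --pt "0 0 0 0 0 0 0.6" --pt "0 0 0 0 0 0 0.6"

```text
time: 7.43
tool_pos: [0.5755, 0.1256, 0.162]
tool_rot: [0.0, 0.976, 0.216, 0.001]
contact_force: [-0.4, 0.2, -0.8]
gripper_width: 0.798
grasp_force: 0.0
```

```bash
python3 look.py w4 .574 .126 .010 .064 .03; python3 - <<'E'
from h import *
from plant import manip
s=manip.state(); f=dict(np.load("w4.npz"))
g=f["img"]; 
for th in (110,140): print("small?",outer(f,(.5747,.125),.045,.02,th,.008))
p=proj(f,(.574,.126,.03)).astype(int); c=g[p[1]-70:p[1]+70,p[0]-90:p[0]+90]; cv2.imwrite("pics/c4.png",cv2.resize(c,None,fx=3,fy=3))
print(p,go(s,[.590,.4035,.15]))
E
```

```text
7.4333 [0.5755 0.1256 0.162 ] [ 0.09  0.04  1.78 -0.    1.32  1.22] 0.7984301517575618
70 [0.574  0.1303 0.0595] 0.0019 xy shift [ 0.07 -0.49 -0.  ]
90 [0.5737 0.126  0.0557] 0.0003 xy shift [-0.14 -0.12 -0.  ]
110 [0.5738 0.126  0.0552] 0.0003 xy shift [-0.13 -0.12 -0.  ]
small? (array([0.57415234, 0.12473283, 0.01917354]), np.float64(0.0021600015995502883))
small? (array([0.57379602, 0.12459752, 0.01894575]), np.float64(0.0031480273892279913))
[320 196] [ 13.13 -24.56   1.  ]
```

View pics/c4.png

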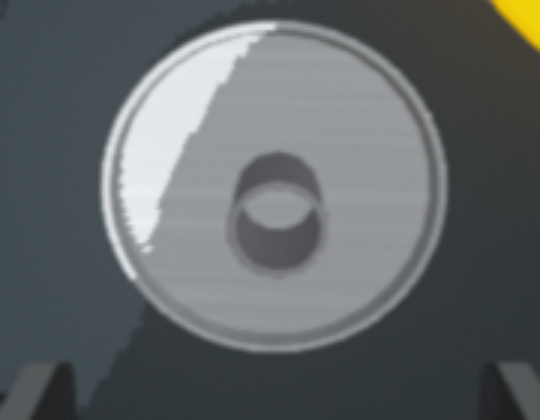

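Small stands on the base, its rim at crop (278,229) with the base outline around (273,187). Its position comes from a ray; meanwhile I'll go to medium.

>>> move_arm --pt "1.64 -3.07 0.1 0 0 0 0.7" --pt "1.64 -3.07 0.1 0 0 0 0.7" --pt "1.64 -3.07 0.1 0 0 0 0.7" --pt "1.64 -3.07 0.1 0 0 0 0.7" --pt "1.64 -3.07 0.1 0 0 0 0.7" --pt "1.64 -3.07 0.1 0 0 0 0.7" --pt "1.64 -3.07 0.1 0 0 0 0.7" --pt "1.64 -3.07 0.1 0 0 0 0.7" --pt "0 0 0 0 0 0 0.7" --pt "0 0 0 0 0 0 0.7" --pt "0 0 0 0 0 0 0.7"

```text
time: 8.4
tool_pos: [0.5896, 0.4028, 0.1503]
tool_rot: [0.001, 0.976, 0.216, -0.002]
contact_force: [-0.3, -0.3, 0.7]
gripper_width: 0.852
grasp_force: 0.0
```

```bash
python3 look.py w5 .590 .4035 .042 .034 .015; python3 - <<'E'
from h import *
f=dict(np.load("w4.npz")); print("small",ray(f,[(320-90+278/3,196-70+229/3)],.045))
E
```

```text
8.4 [0.5896 0.4028 0.1503] [ 0.5   0.33  1.47 -0.    1.35  1.63] 0.8523496234726754
70 [0.589  0.4035 0.0334] 0.0018 xy shift [-0.02 -0.09  0.  ]
90 [0.5912 0.4038 0.0243] 0.0002 xy shift [ 0.19 -0.03 -0.  ]
110 [0.5912 0.4038 0.0238] 0.0002 xy shift [ 0.19 -0.03 -0.  ]
small [[0.57425095 0.1242002 ]]
```

>>> move_arm --pt "0.2 0 2.5 0 0 0 0.7" --pt "0 0 2.5 0 0 0 0.7" --pt "0 0 2.5 0 0 0 0.7" --pt "0 0 2.0 0 0 0 0.7" --pt "0 0 1.2 0 0 0 0.7" --pt "0 0 0.6 0 0 0 0.7" --pt "0 0 0 0 0 0 0.7" --pt "0 0 0 0 0 0 -1" --pt "0 0 0 0 0 0 -1" --pt "0 0 0 0 0 0 -1" --pt "0 0 0 0 0 0 -1" --pt "0 0 0 0 0 0 -1" --pt "0 0 0 0 0 0 -1"

```text
time: 9.53
tool_pos: [0.5942, 0.4052, 0.043]
tool_rot: [-0.0, 0.976, 0.216, 0.002]
contact_force: [0.7, -0.3, 5.9]
gripper_width: 0.529
grasp_force: 61.6
```

>>> move_arm --pt "0 0 -1 0 0 0 -1" --pt "0 0 -3 0 0 0 -1" --pt "0 0 -3.5 0 0 0 -1" --pt "0 0 -2.5 0 0 0 -1" --pt "-1.64 3.07 0 0 0 0 -1" --pt "-1.64 3.07 0 0 0 0 -1" --pt "-1.64 3.07 0 0 0 0 -1" --pt "-1.64 3.07 0 0 0 0 -1" --pt "-1.64 3.07 0 0 0 0 -1" --pt "-1.64 3.07 0 0 0 0 -1" --pt "-1.64 3.07 0 0 0 0 -1" --pt "-1.64 3.07 0 0 0 0 -1" --pt "-0.2 0 0 0 0 0 -1" --pt "0 0 0 0 0 0 -1" --pt "0 0 0 0 0 0 -1" --pt "0 0 0 0 0 0 -1"

```text
time: 10.87
tool_pos: [0.5753, 0.1266, 0.1405]
tool_rot: [-0.0, 0.976, 0.216, 0.0]
contact_force: [-0.3, 0.6, -0.1]
gripper_width: 0.518
grasp_force: 61.3
```

```bash
python3 - <<'E'
from h import *
from plant import manip
s=manip.state(); print(s["tool_pos"],s["gripper_width"],s["joint_vel"].round(3),go(s,[.574,.1255,.04]))
f=manip.grab_frame("wrist"); cv2.imwrite("pics/w6.png",f["img"]); np.savez("w6.npz",**f)
z=s["tool_pos"][2]+.003
for th in (90,110,130): print(outer(f,s["tool_pos"][:2],z,.03,th,.015))
E
```

```text
[0.57526278 0.12659489 0.14050702] 0.5179151029318707 [ 0.008  0.004 -0.003 -0.003 -0.    -0.   ] [-0.16  0.05 10.05]
(array([0.57542905, 0.12626673, 0.02337293]), np.float64(0.002611230988339579))
(array([0.57506745, 0.12619662, 0.02288782]), np.float64(0.0021863839739930217))
(array([0.5746457 , 0.12618359, 0.02247139]), np.float64(0.0023053181033441854))
```

View pics/w6.png

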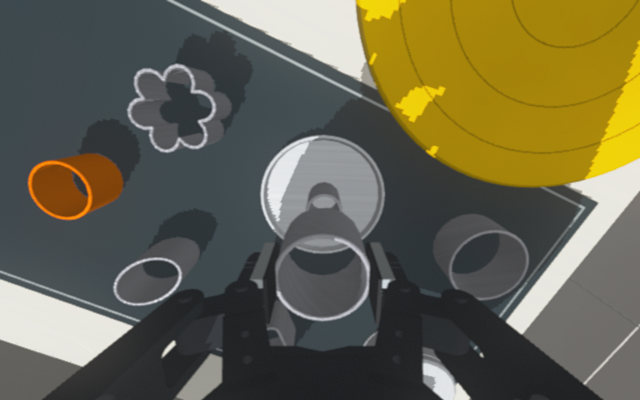

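Medium is held above the base, its rim centred at about (322,277), and small stands at (323,200). Lower it over small.

>>> move_arm --pt "-0.1 0.05 2 0 0 0 -1" --pt "0 0 2 0 0 0 -1" --pt "0 0 1.8 0 0 0 -1" --pt "0 0 1.5 0 0 0 -1" --pt "0 0 1 0 0 0 -1" --pt "0 0 0.6 0 0 0 -1" --pt "0 0 0.3 0 0 0 -1" --pt "0 0 0 0 0 0 -1" --pt "0 0 0 0 0 0 -1" --pt "0 0 0.1 0 0 0 -1" --pt "0 0 0.1 0 0 0 -1" --pt "0 0 0 0 0 0 -1" --pt "0 0 0 0 0 0 -1"

```text
time: 12.0
tool_pos: [0.5748, 0.1246, 0.0467]
tool_rot: [0.0, 0.976, 0.216, 0.0]
contact_force: [-0.8, 0.9, -0.3]
gripper_width: 0.523
grasp_force: 61.3
```

>>> move_arm --pt "0 -0.1 0.15 0 0 0 -1" --pt "0 0 0.1 0 0 0 -1" --pt "0 0 0.1 0 0 0 -1" --pt "0 0 0 0 0 0 -1" --pt "0 0 0 0 0 0 -1"

```text
time: 12.42
tool_pos: [0.575, 0.1251, 0.0459]
tool_rot: [0.001, 0.976, 0.216, 0.0]
contact_force: [-7.5, -3.0, 15.2]
gripper_width: 0.523
grasp_force: 62.9
```

Firm contact at the expected height. Release, lift and look.

>>> move_arm --pt "0 0 -0.1 0 0 0 -1" --pt "0 0 0 0 0 0 0.7" --pt "0 0 0 0 0 0 0.7" --pt "0 0 0 0 0 0 0.7" --pt "0 0 0 0 0 0 0.7" --pt "0 0 -1 0 0 0 0.7" --pt "0 0 -3 0 0 0 0.7" --pt "0 0 -3.5 0 0 0 0.7" --pt "0 0 -3.5 0 0 0 1" --pt "0 0 0 0 0 0 1" --pt "0 0 0 0 0 0 1"

```text
time: 13.33
tool_pos: [0.5763, 0.1258, 0.158]
tool_rot: [0.0, 0.976, 0.216, 0.004]
contact_force: [-0.2, 0.4, -1.1]
gripper_width: 0.999
grasp_force: 0.0
```

```bash
python3 look.py w7 .574 .126 .010 .064 .03; python3 - <<'E'
from h import *
from plant import manip
s=manip.state(); f=dict(np.load("w7.npz"))
p=proj(f,(.574,.126,.03)).astype(int); c=f["img"][p[1]-70:p[1]+70,p[0]-90:p[0]+90]; cv2.imwrite("pics/c7.png",cv2.resize(c,None,fx=3,fy=3))
print(p,go(s,[.590,-.0225,.15]))
E
```

```text
13.3333 [0.5763 0.1258 0.158 ] [0.09 0.04 1.78 0.   1.31 1.22] 0.9986596778438156
70 [0.574  0.1303 0.0595] 0.0019 xy shift [-0.02 -0.51 -0.  ]
90 [0.5736 0.126  0.0557] 0.0003 xy shift [-0.23 -0.13 -0.  ]
110 [0.5738 0.126  0.0552] 0.0003 xy shift [-0.22 -0.13 -0.  ]
[320 199] [-4.86 14.08  0.53]
```

View pics/c7.png

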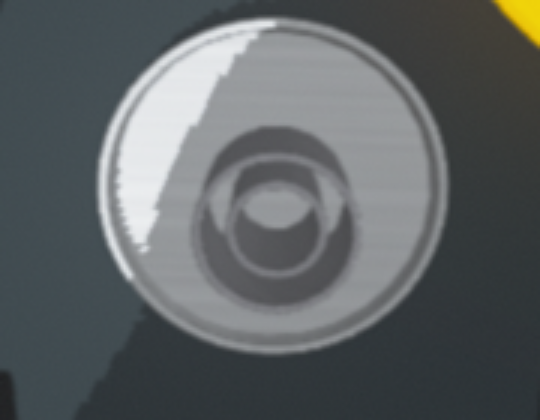

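Medium is nested round small: both rims are near crop (276,230), well inside the base. Now large.

>>> move_arm --pt "-0.97 2.82 0.1 0 0 0 1" --pt "-0.97 2.82 0.1 0 0 0 1" --pt "-0.97 2.82 0.1 0 0 0 1" --pt "-0.97 2.82 0.1 0 0 0 1" --pt "-0.97 2.82 0.1 0 0 0 1" --pt "0 0 0 0 0 0 1" --pt "0 0 0 0 0 0 1" --pt "0 0 0 0 0 0 1"

```text
time: 14.05
tool_pos: [0.5885, -0.0224, 0.1471]
tool_rot: [-0.001, 0.976, 0.216, -0.001]
contact_force: [0.5, 0.1, 0.0]
gripper_width: 0.999
grasp_force: 0.0
```

```bash
python3 look.py w8 .590 -.0225 .042 .042 .025; python3 -c "
from h import *
f=dict(np.load('w8.npz'))
for t in (55,80,100,120):print(t,outer(f,(.590,-.0225),.042,.042,t,.025))"
```

```text
14.05 [ 0.5885 -0.0224  0.1471] [-0.16  0.05  1.79  0.    1.3   0.97] 0.9993710095343898
70 [ 0.5861 -0.0204  0.0365] 0.0024 xy shift [-0.13 -0.28  0.  ]
90 [ 0.5873 -0.0226  0.0333] 0.0002 xy shift [-0.12 -0.03  0.  ]
110 [ 0.5873 -0.0227  0.0326] 0.0002 xy shift [-0.13 -0.02  0.  ]
55 (array([ 0.588364  , -0.02488744,  0.03933847]), np.float64(0.0021181254536752087))
80 (array([ 0.58794858, -0.02231064,  0.03403615]), np.float64(0.0012790823272562544))
100 (array([ 0.58721726, -0.022655  ,  0.03293086]), np.float64(0.00020508420755841592))
120 (array([ 0.58718915, -0.02282012,  0.032219  ]), np.float64(0.00015099449224838382))
```

>>> move_arm --pt "-0.1 0 2.5 0 0 0 1" --pt "0 0 2.5 0 0 0 1" --pt "0 0 2.5 0 0 0 1" --pt "0 0 1.8 0 0 0 1" --pt "0 0 1.0 0 0 0 1" --pt "0 0 0.6 0 0 0 1" --pt "0 0 0 0 0 0 1" --pt "0 0 0 0 0 0 -1" --pt "0 0 0 0 0 0 -1" --pt "0 0 0 0 0 0 -1" --pt "0 0 0 0 0 0 -1" --pt "0 0 0 0 0 0 -1"

```text
time: 15.1
tool_pos: [0.5906, -0.0234, 0.0423]
tool_rot: [0.001, 0.976, 0.216, 0.002]
contact_force: [0.2, -0.1, 6.0]
gripper_width: 0.744
grasp_force: 66.2
```

>>> move_arm --pt "0 0 -1 0 0 0 -1" --pt "0 0 -3 0 0 0 -1" --pt "0 0 -3.5 0 0 0 -1" --pt "0 0 -2.5 0 0 0 -1" --pt "0.96 -2.82 0 0 0 0 -1" --pt "0.96 -2.82 0 0 0 0 -1" --pt "0.96 -2.82 0 0 0 0 -1" --pt "0.96 -2.82 0 0 0 0 -1" --pt "0.96 -2.6 0 0 0 0 -1" --pt "0 0 0 0 0 0 -1" --pt "0 0 0 0 0 0 -1" --pt "0 0 0 0 0 0 -1" --pt "0 0 0 0 0 0 -1"

```text
time: 16.18
tool_pos: [0.5738, 0.122, 0.1399]
tool_rot: [0.0, 0.977, 0.215, -0.0]
contact_force: [1.1, 0.5, -0.8]
gripper_width: 0.746
grasp_force: 66.0
```

```bash
python3 - <<'E'
from h import *
from plant import manip
s=manip.state(); print(s["tool_pos"],s["gripper_width"],s["joint_vel"].round(3),go(s,[.5735,.1255,.04]))
f=manip.grab_frame("wrist"); cv2.imwrite("pics/w9.png",f["img"]); np.savez("w9.npz",**f)
z=s["tool_pos"][2]+.002
for th in (90,110,130): print(outer(f,s["tool_pos"][:2],z,.038,th,.025))
E
```

```text
[0.57376831 0.12202593 0.13994972] 0.7462462601060595 [-0.007  0.003 -0.001  0.003  0.001  0.   ] [ 0.12 -0.33  9.99]
(array([0.57327427, 0.12152329, 0.03283879]), np.float64(0.0017339945671275576))
(array([0.57315427, 0.12140048, 0.03229208]), np.float64(0.001283829057185248))
(array([0.5728367 , 0.12154502, 0.03222476]), np.float64(0.0015541627548139993))
```

View pics/w9.png

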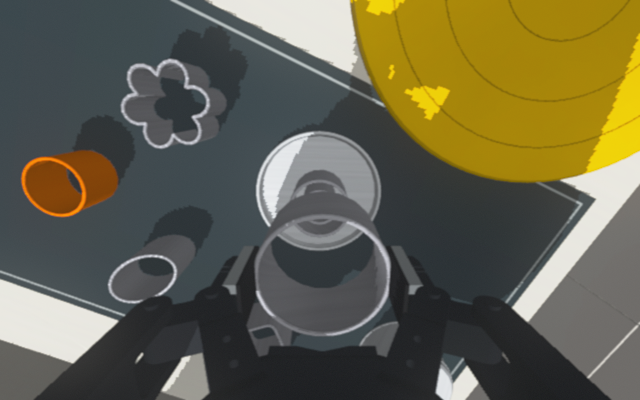

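Large is held with its rim at (322,276), with medium and small below at about (322,195). Correct the position and lower.

>>> move_arm --pt "0.25 -0.3 0 0 0 0 -1" --pt "0 0 2 0 0 0 -1" --pt "0 0 2 0 0 0 -1" --pt "0 0 1.8 0 0 0 -1" --pt "0 0 1.5 0 0 0 -1" --pt "0 0 1 0 0 0 -1" --pt "0 0 0.6 0 0 0 -1" --pt "0 0 0.3 0 0 0 -1" --pt "0 0 0.1 0 0 0 -1" --pt "0 0 0 0 0 0 -1" --pt "0 0 0.1 0 0 0 -1" --pt "0 0 0.1 0 0 0 -1" --pt "0 0 0 0 0 0 -1" --pt "0 0 0 0 0 0 -1"

```text
time: 17.4
tool_pos: [0.5751, 0.1267, 0.0454]
tool_rot: [0.0, 0.976, 0.216, 0.001]
contact_force: [-0.5, 0.3, 0.6]
gripper_width: 0.75
grasp_force: 66.1
```

>>> move_arm --pt "0 0 0.1 0 0 0 -1" --pt "0 0 0.1 0 0 0 -1" --pt "0 0 0 0 0 0 -1" --pt "0 0 0 0 0 0 -1"

```text
time: 17.73
tool_pos: [0.5753, 0.1268, 0.0452]
tool_rot: [0.0, 0.976, 0.216, 0.0]
contact_force: [-5.5, -0.5, 10.7]
gripper_width: 0.75
grasp_force: 67.3
```

>>> move_arm --pt "0 0 0 0 0 0 1" --pt "0 0 0 0 0 0 1" --pt "0 0 0 0 0 0 1" --pt "0 0 0 0 0 0 1" --pt "0 0 -1 0 0 0 1" --pt "0 0 -3 0 0 0 1" --pt "0 0 -3.5 0 0 0 1" --pt "0 0 -3.5 0 0 0 0.3" --pt "0 0 -1 0 0 0 -0.2" --pt "0 0 0 0 0 0 -0.2" --pt "0 0 0 0 0 0 -0.2"

```text
time: 18.65
tool_pos: [0.5749, 0.1267, 0.1634]
tool_rot: [0.0, 0.976, 0.216, 0.001]
contact_force: [-0.0, 0.0, -0.9]
gripper_width: 0.452
grasp_force: 0.0
```

```bash
python3 look.py w10 .574 .126 .010 .064 .03; python3 - <<'E'
from h import *
from plant import manip
s=manip.state(); f=dict(np.load("w10.npz"))
p=proj(f,(.574,.126,.03)).astype(int); c=f["img"][p[1]-70:p[1]+70,p[0]-90:p[0]+90]; cv2.imwrite("pics/c10.png",cv2.resize(c,None,fx=3,fy=3))
t=dict(np.load("top0.npz")); i=t["img"].astype(int).sum(2)
P=np.argwhere(i[252:272,424:446]<150)[:,::-1]+[424,252]; print(len(P),P.mean(0),ray(t,P.mean(0),.072))
print(p,go(s,[*ray(t,P.mean(0),.072)[0],.17]))
E
```

```text
18.65 [0.5749 0.1267 0.1634] [ 0.09  0.04  1.78 -0.    1.33  1.23] 0.451927495866285
70 [0.574  0.1303 0.0595] 0.0019 xy shift [ 0.07 -0.37 -0.  ]
90 [0.5737 0.126  0.0556] 0.0003 xy shift [-0.14  0.02 -0.  ]
110 [0.5738 0.1261 0.0552] 0.0003 xy shift [-0.13  0.01 -0.  ]
36 [435.83333333 262.5       ] [[ 0.44136157 -0.02762534]]
[322 196] [-18.52   8.41  -0.82]
```

View pics/c10.png

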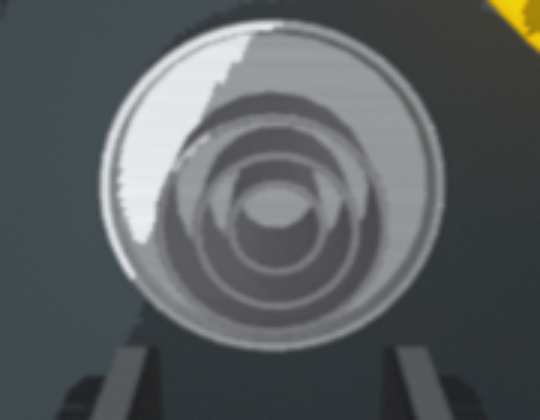

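All three are nested concentrically, with rims near crop (272,226). Now the cover's knob.

>>> move_arm --pt "-3.09 1.4 -0.1 0 0 0 -0.2" --pt "-3.09 1.4 -0.1 0 0 0 -0.2" --pt "-3.09 1.4 -0.1 0 0 0 -0.2" --pt "-3.09 1.4 -0.1 0 0 0 -0.2" --pt "-3.09 1.4 -0.1 0 0 0 -0.2" --pt "-3.09 1.4 -0.1 0 0 0 -0.2" --pt "0 0 0 0 0 0 -0.2" --pt "0 0 0 0 0 0 -0.2" --pt "0 0 0 0 0 0 -0.2"

```text
time: 19.45
tool_pos: [0.4412, -0.0273, 0.1671]
tool_rot: [-0.001, 0.977, 0.215, -0.001]
contact_force: [1.3, -0.1, 0.8]
gripper_width: 0.399
grasp_force: 0.0
```

```bash
python3 - <<'E'
from h import *
from plant import manip
s=manip.state(); print(s["tool_pos"],s["gripper_width"])
f=manip.grab_frame("wrist"); cv2.imwrite("pics/w11.png",f["img"]); np.savez("w11.npz",**f)
print(proj(f,(.4414,-.0285,.072)))
for t in (100,130): print(outer(f,(.441,-.0285),.05,.052,t,.03))
E
```

```text
[ 0.44119065 -0.02733648  0.16711079] 0.39865180421110435
[323.60939158 208.99445859]
(array([ 0.44414131, -0.02883505,  0.04348655]), np.float64(0.003318205980775013))
(array([ 0.44328206, -0.02997704,  0.04156639]), np.float64(0.000569461798020105))
```

View pics/w11.png

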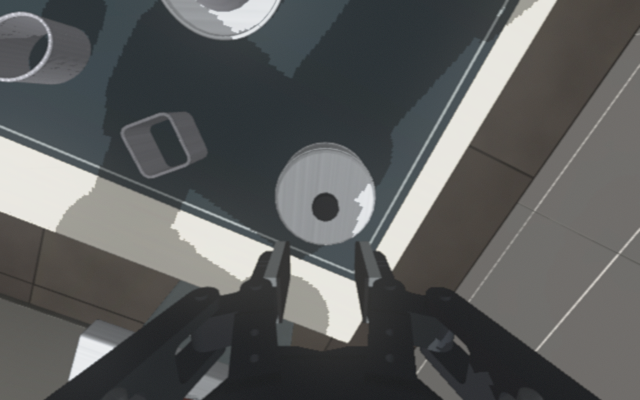

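The cover sits centred at (325,195) with its knob at (325,207), and the fingers are aligned. Descend, then creep.

>>> move_arm --pt "0.1 0.2 2.5 0 0 0 -0.2" --pt "0 0 2.5 0 0 0 -0.2" --pt "0 0 2 0 0 0 -0.2" --pt "0 0 1 0 0 0 -0.2" --pt "0 0 0.5 0 0 0 -0.2" --pt "0 0 0 0 0 0 -0.2" --pt "0 0 0 0 0 0 -0.2" --pt "0 0 0 0 0 0 -0.2"

```text
time: 20.17
tool_pos: [0.4449, -0.029, 0.0852]
tool_rot: [0.001, 0.976, 0.216, 0.001]
contact_force: [0.2, 0.5, -0.2]
gripper_width: 0.401
grasp_force: 0.0
```

```bash
python3 - <<'E'
from h import *
from plant import manip
s=manip.state(); print(s["tool_pos"],s["gripper_width"],s["contact_force"])
f=manip.grab_frame("side"); u,v=proj(f,[.442,-.028,.07]).astype(int); print(u,v,proj(f,s["tool_pos"]))
a=f["img"][v-30:v+30,u-40:u+40]
f=manip.grab_frame("wrist"); u,v=proj(f,[.442,-.028,.07]).astype(int); print(u,v)
b=f["img"][v-60:v+60,u-80:u+80]
cv2.imwrite("pics/k.png",np.hstack([cv2.resize(a,(400,300)),cv2.resize(b,(400,300))]))
E
```

```text
[ 0.44488575 -0.02903602  0.08522009] 0.4012342941798024 [ 0.16465306  0.47425639 -0.18587094]
403 147 [403.00006665 142.01770757]
317 263
```

View pics/k.png

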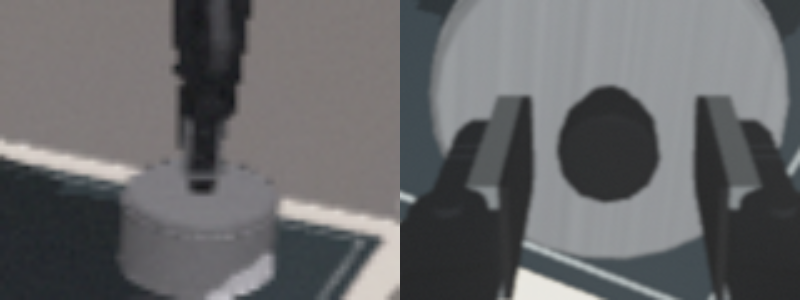

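The knob is between the pads, at (608,145) in the right half. I'll lower by 7 mm and close.

>>> move_arm --pt "0 0 0.3 0 0 0 -0.2" --pt "0 0 0.2 0 0 0 -0.2" --pt "0 0 0.2 0 0 0 -0.2" --pt "0 0 0 0 0 0 -0.2" --pt "0 0 0 0 0 0 -0.2"

```text
time: 20.68
tool_pos: [0.4435, -0.0289, 0.0765]
tool_rot: [-0.0, 0.976, 0.216, -0.0]
contact_force: [0.4, -0.3, 0.0]
gripper_width: 0.399
grasp_force: 0.0
```

>>> move_arm --pt "0 0 0.1 0 0 0 -1" --pt "0 0 0 0 0 0 -1" --pt "0 0 0 0 0 0 -1" --pt "0 0 0 0 0 0 -1" --pt "0 0 0 0 0 0 -1" --pt "0 0 0 0 0 0 -1"

```text
time: 21.18
tool_pos: [0.444, -0.029, 0.0761]
tool_rot: [0.0, 0.976, 0.216, 0.0]
contact_force: [-0.8, -0.1, 2.0]
gripper_width: 0.224
grasp_force: 58.8
```

>>> move_arm --pt "0 0 -0.5 0 0 0 -1" --pt "0 0 -1.5 0 0 0 -1" --pt "0 0 -2 0 0 0 -1" --pt "0 0 -2 0 0 0 -1" --pt "0 0 -2 0 0 0 -1" --pt "0 0 -1 0 0 0 -1" --pt "0 0 0 0 0 0 -1" --pt "0 0 0 0 0 0 -1"

```text
time: 21.85
tool_pos: [0.4436, -0.029, 0.1656]
tool_rot: [0.0, 0.976, 0.216, 0.0]
contact_force: [0.4, 0.7, -1.8]
gripper_width: 0.225
grasp_force: 58.8
```

```bash
python3 - <<'E'
from h import *
from plant import manip
s=manip.state(); print(s["tool_pos"],s["gripper_width"],go(s,[.574,.126,.168]))
f=manip.grab_frame("wrist"); cv2.imwrite("pics/w12.png",f["img"])
E
```

```text
[ 0.44356845 -0.02896637  0.16560425] 0.2248726860339965 [18.36 -8.56 -0.24]
```

>>> move_arm --pt "1.5 -0.7 0 0 0 0 -1" --pt "2.4 -1.1 0 0 0 0 -1" --pt "2.7 -1.3 0 0 0 0 -1" --pt "2.7 -1.3 0 0 0 0 -1" --pt "2.7 -1.3 0 0 0 0 -1" --pt "2.7 -1.2 0 0 0 0 -1" --pt "2.2 -1.0 0 0 0 0 -1" --pt "1.45 -0.65 0 0 0 0 -1" --pt "0 0 0 0 0 0 -1" --pt "0 0 0 0 0 0 -1" --pt "0 0 0 0 0 0 -1" --pt "0 0 0 0 0 0 -1"

```text
time: 22.9
tool_pos: [0.5731, 0.1251, 0.1648]
tool_rot: [-0.0, 0.977, 0.215, -0.001]
contact_force: [0.4, -0.7, -1.5]
gripper_width: 0.223
grasp_force: 58.8
```

```bash
python3 - <<'E'
from h import *
from plant import manip
s=manip.state(); print(s["tool_pos"],s["tool_rot"],s["gripper_width"],go(s,[.574,.126,.168]))
f=manip.grab_frame("wrist"); np.savez("w13.npz",**f); print("wrist proj base",proj(f,(.5738,.126,.01)))
g=manip.grab_frame("side"); u,v=proj(g,[.574,.126,.07]).astype(int); print("side",u,v,proj(g,(*s["tool_pos"][:2],.0915)),proj(g,(.5738,.126,.01)))
cv2.imwrite("pics/w13.png",np.hstack([f["img"][100:400,120:520],cv2.resize(g["img"][v-60:v+60,u-80:u+80],(400,300))]))
E
```

```text
[0.57309646 0.12506481 0.16477987] [-1.68641102e-05  9.76549571e-01  2.15290451e-01 -9.78571448e-04] 0.22292098911459338 [ 0.12 -0.05 -0.32]
wrist proj base [321.44510856 187.06681145]
side 336 160 [336.46444137 153.121643  ] [336.19678031 180.10726956]
```

View pics/w13.png

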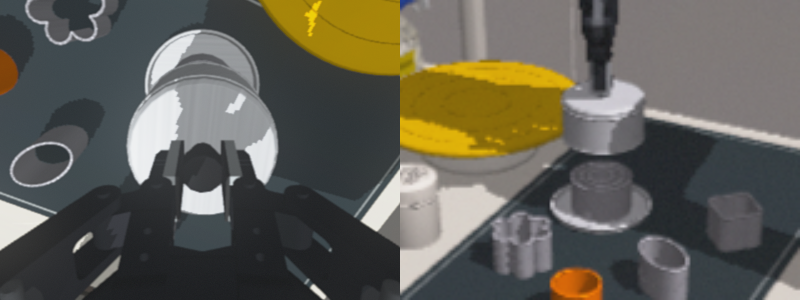

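```bash
python3 - <<'E'
from h import *
f=dict(np.load("w13.npz"))
# cover top edge: silhouette points in full image (bright vs base hidden): left/right edges per row
z=.1648-.074+.048
g=cv2.cvtColor(f["img"],cv2.COLOR_BGR2GRAY)
P=[]
for r in range(195,262,3):
    k=np.where(g[r,230:420]>105)[0]+230; P+= [(k[0],r),(k[-1],r)]
for zz in (z,): print(circ(ray(f,P,zz)))
E
```

```text
(array([0.5740911 , 0.12564925, 0.04208873]), np.float64(0.0002568142286980052))
```

The cover is level, its centre fitted at (.574,.1256) above the base at (.574,.126). Lower it gently.

>>> move_arm --pt "0.05 -0.05 1 0 0 0 -1" --pt "0 0 1.5 0 0 0 -1" --pt "0 0 1.5 0 0 0 -1" --pt "0 0 1.2 0 0 0 -1" --pt "0 0 0.8 0 0 0 -1" --pt "0 0 0.6 0 0 0 -1" --pt "0 0 0.5 0 0 0 -1" --pt "0 0 0.3 0 0 0 -1" --pt "0 0 0 0 0 0 -1" --pt "0 0 0 0 0 0 -1"

```text
time: 23.83
tool_pos: [0.5747, 0.1266, 0.0922]
tool_rot: [0.0, 0.976, 0.216, 0.0]
contact_force: [0.2, -0.4, -0.3]
gripper_width: 0.226
grasp_force: 58.8
```

>>> move_arm --pt "0 0 0.4 0 0 0 -1" --pt "0 0 0.3 0 0 0 -1" --pt "0 0 0.2 0 0 0 -1" --pt "0 0 0.1 0 0 0 -1" --pt "0 0 0.1 0 0 0 -1" --pt "0 0 0.1 0 0 0 -1" --pt "0 0 0 0 0 0 -1" --pt "0 0 0 0 0 0 -1"

```text
time: 24.5
tool_pos: [0.5743, 0.1265, 0.0798]
tool_rot: [-0.0, 0.976, 0.216, -0.0]
contact_force: [-0.4, 0.3, -1.7]
gripper_width: 0.226
grasp_force: 58.8
```

>>> move_arm --pt "0 0 0.1 0 0 0 -1" --pt "0 0 0.1 0 0 0 -1" --pt "0 0 0 0 0 0 -1" --pt "0 0 0 0 0 0 -1"

```text
time: 24.83
tool_pos: [0.5747, 0.1266, 0.079]
tool_rot: [0.0, 0.976, 0.216, 0.0]
contact_force: [-3.8, 0.1, 6.0]
gripper_width: 0.224
grasp_force: 59.4
```

It has seated at the expected height. Release, lift and verify.

>>> move_arm --pt "0 0 0 0 0 0 0" --pt "0 0 0 0 0 0 0" --pt "0 0 0 0 0 0 0" --pt "0 0 -0.5 0 0 0 0" --pt "0 0 -2 0 0 0 0" --pt "0 0 -3 0 0 0 0" --pt "0 0 -3.5 0 0 0 0" --pt "0 0 -3 0 0 0 0" --pt "0 0 0 0 0 0 0" --pt "0 0 0 0 0 0 0"

```text
time: 25.67
tool_pos: [0.576, 0.1267, 0.2013]
tool_rot: [0.0, 0.976, 0.216, 0.003]
contact_force: [-0.6, -0.4, -0.2]
gripper_width: 0.498
grasp_force: 0.0
```

```bash
python3 - <<'E'
from h import *
from plant import manip
s=manip.state(); print(s["tool_pos"],s["contact_force"])
f=manip.grab_frame("wrist"); u,v=proj(f,[.574,.126,.03]).astype(int)
g=manip.grab_frame("side"); a,b=proj(g,[.574,.126,.05]).astype(int)
cv2.imwrite("pics/end.png",np.hstack([cv2.resize(f["img"][v-75:v+75,u-100:u+100],(400,300)),cv2.resize(g["img"][b-45:b+45,a-60:a+60],(400,300))]))
E
```

```text
[0.57604289 0.12667491 0.20133678] [-0.64818535 -0.39830623 -0.17104753]
```

View pics/end.png

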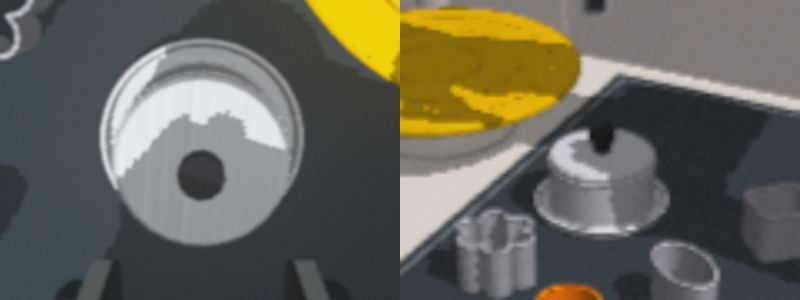

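The cover sits level at (602,180) in the right half, inside the rim, and the robot is clear. Handing in.

```bash
python3 -c "
from plant import manip; print(manip.job_done())"
```

```text
the job is handed in; nothing more can be done
None
```

The three plain round cutters are nested on the tin base, smallest first, the cover sits level and fully down inside the rim, and the job was handed in at about 26 s; the hand-in gave no verdict.

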